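# Set the nitrogen tap at the soldering bench

### The arm

A 6-joint arm with a two-finger parallel gripper is mounted at the origin on the work surface. World frame = base frame: x ahead of the robot, y to its left, z up, the work surface at z = 0. Lengths are in m, angles in rad, forces in N, time in s.
With the tool pointing down it reaches from about 0.35 to 0.925 m from the base axis. Payload 6.4 kg.
Tool frame: the origin (TCP) lies between the finger pads; the fingertips stand 19 mm ahead of it and the grasp point (between the pads) is the TCP (bot.tip_extent is the z of the fingertips in the tool frame, in m); z points along the fingers, y is the direction in which the jaws open and shut (so a half turn about z gives the same grasp; the last joint's range is limited). The gripper opens to 94 mm and grips with 3 to 60 N. Pads are 16 mm wide; open, the fingers measure 119 mm over their backs; the gripper's body (75 mm by 177 mm) begins 78 mm behind the grasp point.
Start: joints at [0.929, 0.245, 1.558, -0, 1.339, -0.174], TCP at [0.293, 0.58, 0.224] pointing down, gripper open.
Joint ranges: [-3.13, 3.13], [-1.02, 2.26], [0.13, 2.54], [-0.95, 4.09], [0.21, 2.88], [-2.74, 2.74]. Speed limits (rad/s): [2.57, 2.57, 3.14, 3.14, 3.14, 3.14].

### API

Orientations are given as a rotation vector (axis times angle).
In Python, from station import bot gives the robot as it stands.
- The arm moves only by the tool move_arm, never from a script. Its argument "moves" is a list that holds one entry, the list of rows, each a list of 7 numbers: the opening, from -1 (shut) to 1 (fully open), then the shift along the tool's x, y, z in m, then the turn, a rotation vector about the tool's x, y, z in rad. In form: [[[fingers, dx, dy, dz, rx, ry, rz], ...]]. A call has 1 to 20 rows; each row shifts and turns the commanded pose from where the row before left it, along the tool's axes as they then stand; what a row does not reach is not made up. A row lasts 1/12 s, in which the tool goes at most 41.7 mm and 7.16 degrees, less where a joint would pass 70% of its speed; a pose out of reach is approached as far as the arm can. A call is refused whole if a number of a shift passes 0.0417 or a number of a turn 0.125, either way. A call with a gripper value outside its range is refused whole. The fingers move at their own pace and stop on an object; "force" is the grip in N (left out, the last holds). Time passes only in rows, so rows that do not move let the fingers close. It gives the time, the measured TCP pose, the force and the opening at its end, in the units of the state.
- bot.get_state(): the state, without advancing time (a new reading comes with each control period).
- bot.capture(name): name is "scene" or "top"; returns the picture (480x640x3 uint8, red, green, blue); there is no depth.
- bot.camera_params(name): a dict with "fov_y" (degrees; the focal length in pixels is half the picture's height over the tangent of half this angle, whatever the lens; pixels are square), "cx", "cy" (the principal point, pixels), "k1" (the pictures are not rectified: a ray, as slopes to the right and down, at radius r is drawn at 1 + k1 r^2 times it, then the intrinsics apply), "extrinsics" (4x4, takes a point from camera to world coordinates). Camera axes: x right, y down, z forward; pixel columns grow to the right and rows downward; lengths in m; the calibration is good to about 2 mm. A picture is of the moment at which its call begins. camera_params takes no time and is no camera call.
- bot.close_job(): hands the job in, once; it reports no verdict.
Trained networks look in the newest picture that a camera, given by its name, has taken for a name from the list of things; names that differ only in an ending like _2 or _b are one class to them, and where a whole thing is asked for, a point or a joint stands for the part that bears it (a point fixed in the world has none). Each returns a list of dicts, best first, with "score" (0 to 1); they miss things now and then, are a little off and sometimes report something else, mostly with a low value. They report only what shows in the picture. A call takes as long as a camera call. They do not tell look-alikes from the thing itself.
- bot.masks_of(query, camera): "mask" (480x640 bool, what is visible of it) and "extent" ([left, top, right, bottom] in pixels, round what is visible of it).
The state is a dict: "clock": time; "joints": joint angles; "qvel": joint speeds; "tau": joint torques, N m; "eef_pos": TCP position; "tcp_rot": TCP orientation; "contact_force": force on the tool from outside, world axes, zero at the start; "moment": the same for the moment, N m; "gripper_width": finger opening in m.
Only numpy, scipy, OpenCV 4.12 (cv2) and the standard library are available. Lean on these libraries where they do the work, as an engineer would, in place of code of your own. Each camera call takes 0.05 s, during which the arm holds its last target. There are 200 camera calls.

### The job

Open the nitrogen tap, the one with the green wing handle, until the white pointer end of its handle points at the orange mark clipped to its dial, then let go of it. Leave the red-handled compressed-air tap as it is set.

Things in the scene. Friction and masses are not known exactly. Their poses are not given: they have to be found in the camera images.
- green_tap_handle (a joint): opening of the green-handled valve: 0 = closed, grows as the handle turns anticlockwise seen from above, stop at 1.571 rad (fully open). Starts nearly closed (0 to 0.2). Turning takes about 0.1 N m; the handle stays where it is left.
- green_grip (a point): middle of the green wing handle, on its vertical axis, 111 mm above the bench. The wing is a bar 70 mm long, 12 mm wide, 24 mm tall (99 to 123 mm above the bench). x points along it to its white pointer end, y across, z up. Below it lie a 14 mm gap and a black dial 84 mm across (top at 85 mm) with white ticks, on a brass valve with a nozzle; fully open, the pointer points along the nozzle.
- set_mark: orange marker clip, 28 mm long, 11 mm wide, fixed on the rim of the green tap's dial, from 38 to 66 mm out from the axis, 4 mm high above the dial. Its origin lies on the green handle's axis at the dial's top, 85 mm above the bench; its x axis points from there out through the orange mark. It marks an opening of 35 to 70 degrees.
- red_pointer (a point): tip of the white pointer end of the other tap's red wing handle (compressed air), 35 mm out from its axis, 111 mm above the bench; x points outward along the handle. That tap is of the same make and size, has no orange mark, and its axis is at least 200 mm from the green one's; any opening, turns as easily.
Not all that is in view belongs to the job. What is shaped like the part that bears green_tap_handle but brown, pink or turquoise is not meant.

How it is judged:
At the end, for the whole second after the job is handed in: The green handle's pointer end is within 10 degrees of the direction of the orange mark and the handle is at rest; the red handle was never moved (angle between the x axis of green_grip and the x axis of set_mark, either way round below 0.175 rad and velocity of joint green_tap_handle between -0.05 and 0.05 rad/s); the robot touches nothing.
It fails at once if the red handle's pointer is moved by more than 8 mm (distance of red_pointer from where it was at the start of the episode above 0.008 m).
It also fails if it takes over 32 s, if anything falls off the work surface, if the arm or the gripper's body presses on something with over 40 N, if the wrist force passes 120 N, or if a joint passes its speed limit or range.

## Working session

There is one attempt and no reset: what is moved stays moved. The work goes in short steps, Python scripts to look and compute and a tool call to move; the robot and the scene stay as the last step left them, time stands still between calls to the robot, and variables do not carry over. Pictures are saved under pics/ and viewed, on a budget of 10 in all, crops included, one or two more only if the job needs it, and the job is handed in when it is done.

Besides the shell and the picture viewer there is one more tool, called as name(argument=value, ...), one argument or row to a line, values as JSON. move_arm: Moves the arm, as the interface text tells. Its arguments: {"type":"object","properties":{"moves":{"type":"array"},"force":{"type":"number"}},"required":["moves"]}

```bash
mkdir -p pics; cat > h.py <<'E'
import numpy as np, cv2
from station import bot
def ray(cam,u,v):
    p=bot.camera_params(cam); f=240/np.tan(np.radians(p["fov_y"])/2)
    K=np.array([[f,0,p["cx"]],[0,f,p["cy"]],[0,0,1]])
    n=cv2.undistortPoints(np.array([[[u,v]]],float),K,np.array([p["k1"],0,0,0,0.])).ravel()
    T=np.array(p["extrinsics"]); return T[:3,3],T[:3,:3]@np.array([n[0],n[1],1])
def at(cam,u,v,z):
    o,d=ray(cam,u,v); return o+d*(z-o[2])/d[2]
def save(cam,name):
    im=bot.capture(cam); cv2.imwrite(f"pics/{name}.png",im[:,:,::-1]); return im
E
python3 - <<'E'
from h import *
for c in("top","scene"):
    save(c,c+"1"); print(c,np.round(bot.camera_params(c)["extrinsics"],2).tolist())
    for q in("green_tap_handle","set_mark","red_pointer"):
        for r in bot.masks_of(q,c):
            ys,xs=np.nonzero(r["mask"]); z=.089 if q=="set_mark" else .123
            print(q,round(r["score"],2),r["extent"],xs.mean(),ys.mean(),at(c,xs.mean(),ys.mean(),z).round(3))
print(bot.get_state())
E
```

```text
top [[0.0, -0.99, 0.15, 0.52], [-1.0, -0.0, 0.01, -0.07], [-0.01, -0.15, -0.99, 0.89], [0.0, 0.0, 0.0, 1.0]]
green_tap_handle 0.96 [481.1, 203.6, 533.9, 215.1] 506.13473684210527 206.77684210526317 [ 0.682 -0.316  0.123]
green_tap_handle 0.89 [373.0, 156.6, 409.9, 188.5] 391.27923627684964 172.32696897374703 [ 0.734 -0.146  0.123]
green_tap_handle 0.73 [509.1, 299.7, 550.2, 331.7] 529.4181818181818 314.9851239669421 [ 0.523 -0.343  0.123]
green_tap_handle 0.67 [306.8, 236.4, 346.6, 268.0] 325.5744680851064 252.8808510638298 [ 0.613 -0.049  0.123]
green_tap_handle 0.65 [407.4, 271.5, 447.2, 290.7] 427.3033419023136 280.05912596401026 [ 0.574 -0.196  0.123]
set_mark 0.51 [421.9, 237.3, 434.4, 256.5] 429.10493827160496 247.22222222222223 [ 0.626 -0.205  0.089]
red_pointer 0.96 [166.0, 322.5, 216.5, 339.8] 189.47619047619048 330.2142857142857 [0.501 0.147 0.123]
scene [[0.88, 0.31, -0.37, 0.94], [0.48, -0.55, 0.68, -0.68], [0.01, -0.77, -0.64, 0.66], [0.0, 0.0, 0.0, 1.0]]
green_tap_handle 0.89 [266.8, 329.5, 296.5, 368.8] 283.5553633217993 352.20242214532874 [ 0.691 -0.328  0.123]
green_
[... 835 characters left out ...]
0.513 0.124 0.123]
{'clock': 0.4, 'joints': array([ 9.28905110e-01,  2.45204849e-01,  1.55797630e+00, -4.91903099e-06,
        1.33867038e+00, -1.74115250e-01]), 'qvel': array([-2.36200517e-03,  4.89628224e-04, -2.62350209e-03,  3.24640653e-04,
       -2.54710084e-05, -3.13187783e-04]), 'tau': array([-9.36147699e-04, -4.15261567e+01, -3.14370775e+01,  6.84250169e-02,
        3.01201735e-02, -5.69875317e-05]), 'eef_pos': array([0.29305095, 0.58011645, 0.22429324]), 'tcp_rot': array([-7.28075356e-01, -3.05596021e+00,  3.76228117e-04]), 'contact_force': array([-0.20493913, -0.33058554,  0.38978536]), 'moment': array([-0.039461  ,  0.02652955, -0.00693828]), 'gripper_width': 0.09386633936325688}
```

View pics/top1.png

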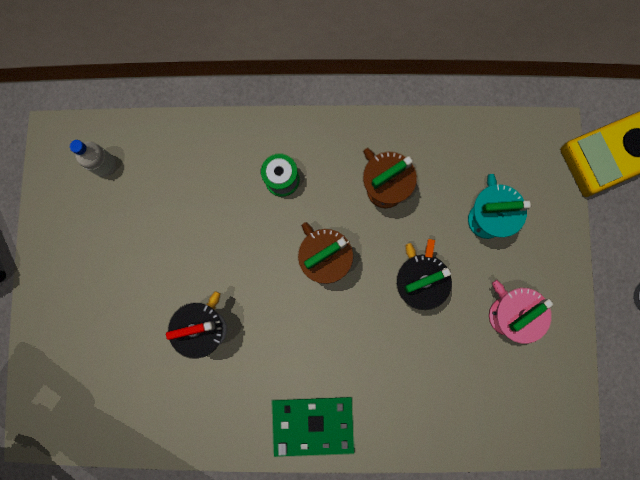

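View pics/scene1.png

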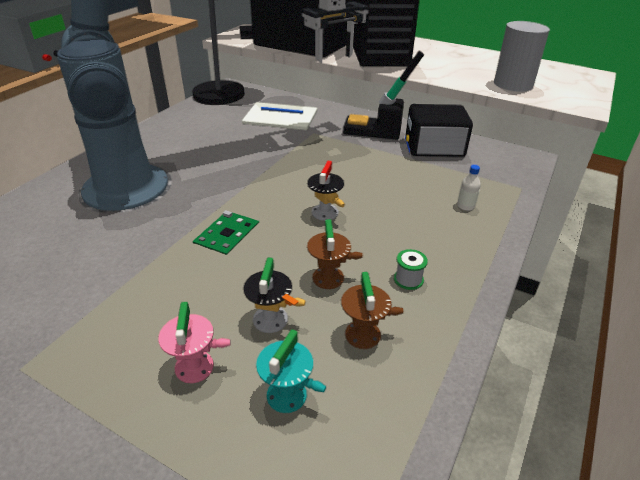

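The candidates with a green wing in the top view are two brown taps (390,172 and 325,253), a turquoise one (506,207), a pink one (530,315) and a black-dial brass one (427,281). Only the last has a black dial and the orange mark (430,247), so it fits. The red tap is at (189,330). I'll confirm it in a crop and measure.

```bash
cat > meas.py <<'E'
from h import *
import sys
from scipy.spatial.transform import Rotation as R
def axis_of(m,z):
    ys,xs=np.nonzero(m); P=np.array([at("top",u,v,z)[:2] for u,v in zip(xs,ys)])
    return P
def measure(name):
    im=save("top",name); x0,y0,x1,y1=375,225,480,325
    c=im[y0:y1,x0:x1]; cv2.imwrite(f"pics/{name}_c.png",cv2.resize(c,None,fx=6,fy=6,interpolation=cv2.INTER_CUBIC)[:,:,::-1])
    hsv=cv2.cvtColor(im,cv2.COLOR_RGB2HSV).astype(int); h,s,v=hsv[...,0],hsv[...,1],hsv[...,2]
    roi=np.zeros(h.shape,bool); roi[y0:y1,x0:x1]=1
    g=axis_of(roi&(h>45)&(h<75)&(s>150)&(v>70),.123); o=axis_of(roi&(h>4)&(h<13)&(s>200)&(v>150),.089)
    if len(g)>5:
        d=np.linalg.svd(g-g.mean(0))[2][0]; d*=-np.sign(d[1]) if abs(d[1])>abs(d[0]) else np.sign(d[0])
        print("green n",len(g),g.mean(0).round(4),"dir deg",np.degrees(np.arctan2(d[1],d[0])).round(1), "span",np.ptp((g-g.mean(0))@d).round(4))
    if len(o)>5: print("orange n",len(o),o.mean(0).round(4))
    return g,o
if __name__=="__main__":
    measure(sys.argv[1])
    s=bot.get_state(); print(s["eef_pos"].round(4),R.from_rotvec(s["tcp_rot"]).as_matrix().round(3).tolist(),s["clock"],s["gripper_width"],s["joints"].round(3))
E
python3 meas.py a; python3 - <<'E'
from h import *
for u,v in((425,282),(446,273),(449,271)):print(at("top",u,v,.085).round(4),at("top",u,v,.123).round(4))
E
```

```text
green n 285 [ 0.572  -0.1916] dir deg -67.5 span 0.0559
orange n 105 [ 0.6249 -0.206 ]
[0.2931 0.5802 0.2244] [[-0.893, 0.451, -0.0], [0.451, 0.893, -0.0], [0.0, -0.0, -1.0]] 0.45 0.09389761190037067 [ 0.929  0.245  1.558  0.     1.339 -0.174]
[ 0.5736 -0.1986  0.085 ] [ 0.5708 -0.1923  0.123 ]
[ 0.5872 -0.2309  0.085 ] [ 0.5838 -0.2232  0.123 ]
[ 0.5902 -0.2356  0.085 ] [ 0.5867 -0.2276  0.123 ]
```

View pics/a_c.png

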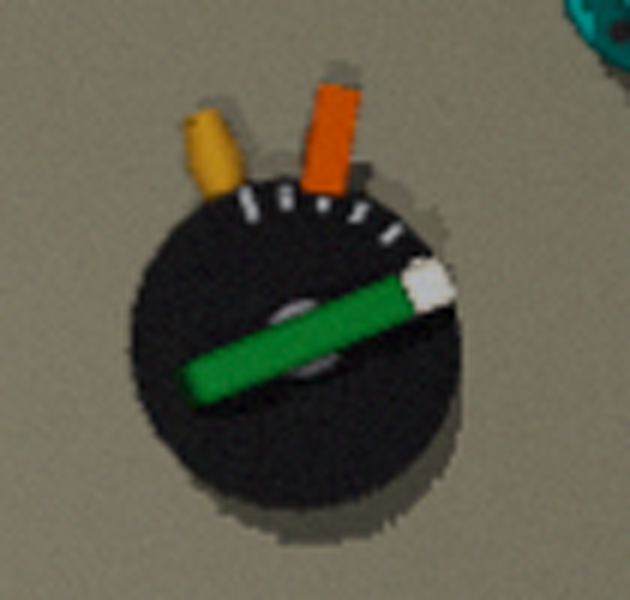

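The crop shows black dial, brass valve and orange mark at crop (332,140), white pointer end at (428,283), nozzle at (212,150) – this is the right tap. The axis is near (0.573, -0.1975), the pointer at about -67.5° and the mark at about -9.5°, so a turn of about +58°.

move_arm(
  moves=[
    [[1, 0, 0, 0, 0, 0, 0.118], [1, 0, 0, 0, 0, 0, 0.118], [1, 0, 0, 0, 0, 0, 0.118], [1, 0, 0, 0, 0, 0, 0.118], [1, 0, 0, 0, 0, 0, 0.118], [1, 0, 0, 0, 0, 0, 0.12], [1, -0.04, -0.0028, 0, 0, 0, 0], [1, -0.04, -0.0028, 0, 0, 0, 0], [1, -0.04, -0.0028, 0, 0, 0, 0], [1, -0.04, -0.0028, 0, 0, 0, 0], [1, -0.04, -0.0028, 0, 0, 0, 0], [1, -0.04, -0.0028, 0, 0, 0, 0], [1, -0.04, -0.0028, 0, 0, 0, 0], [1, -0.04, -0.0028, 0, 0, 0, 0], [1, -0.04, -0.0028, 0, 0, 0, 0], [1, -0.04, -0.0028, 0, 0, 0, 0], [1, -0.04, -0.0028, 0, 0, 0, 0], [1, -0.04, -0.0028, 0, 0, 0, 0], [1, -0.04, -0.0028, 0, 0, 0, 0], [1, -0.04, -0.0028, 0, 0, 0, 0]],
  ],
  force=15,
)

```text
clock: 2.12
eef_pos: [0.4716, 0.0459, 0.2249]
tcp_rot: [1.745, 2.612, 0.001]
contact_force: [0.8, 0.6, 0.4]
gripper_width: 0.0937
```

move_arm(
  moves=[
    [[1, -0.038, 0, 0, 0, 0, 0], [1, -0.038, 0, 0, 0, 0, 0], [1, -0.038, 0, 0, 0, 0, 0], [1, -0.038, 0, 0, 0, 0, 0], [1, -0.038, 0, 0, 0, 0, 0], [1, -0.038, 0, 0, 0, 0, 0], [1, -0.037, 0, 0, 0, 0, 0], [1, 0, 0, 0, 0, 0, 0], [1, 0, 0, 0, 0, 0, 0], [1, 0, 0, 0, 0, 0, 0]],
  ],
)

```text
clock: 2.95
eef_pos: [0.5726, -0.1965, 0.2242]
tcp_rot: [-1.745, -2.612, -0.0]
contact_force: [0.1, 0.5, 0.1]
gripper_width: 0.0936
```

```bash
cat > rel.py <<'E'
from meas import *
s=bot.get_state(); M=R.from_rotvec(s["tcp_rot"]).as_matrix()
print(s["clock"],s["eef_pos"].round(4),"x ang",np.degrees(np.arctan2(M[1,0],M[0,0])).round(1),"z",M[:,2].round(3),"to axis z.118 (tool)",(M.T@(np.array([.573,-.1975,.118])-s["eef_pos"])).round(4),s["contact_force"].round(2),s["moment"].round(2),s["gripper_width"],s["joints"].round(2))
E
python3 rel.py; python3 -c "
from h import *
im=save('scene','s2'); cv2.imwrite('pics/s2_c.png',cv2.resize(im[130:370,170:410],None,fx=2.5,fy=2.5)[:,:,::-1])"
```

```text
2.95 [ 0.5726 -0.1965  0.2242] x ang 112.5 z [-0.001  0.001 -1.   ] to axis z.118 (tool) [-1.100e-03  1.000e-04  1.062e-01] [0.08 0.47 0.14] [-0.02  0.01  0.03] 0.09358378114767135 [-0.52  0.14  1.68  0.    1.32 -0.91]
```

View pics/s2_c.png

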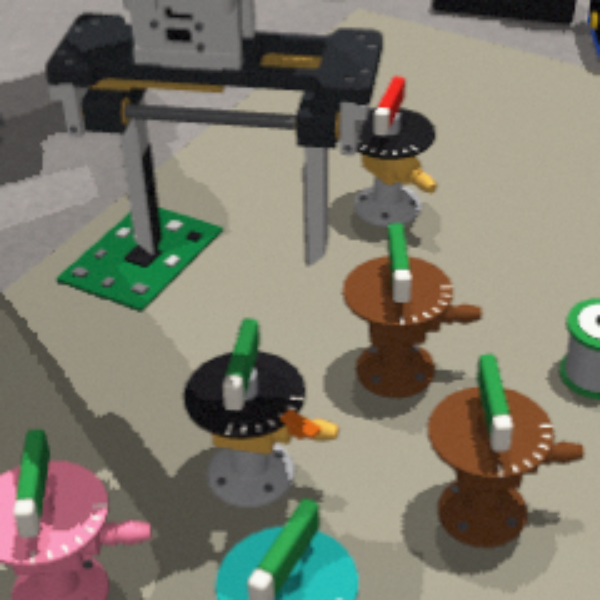

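move_arm(
  moves=[
    [[1, -0.001, 0, 0.025, 0, 0, 0], [1, 0, 0, 0.025, 0, 0, 0], [1, 0, 0, 0.025, 0, 0, 0], [1, 0, 0, 0.02, 0, 0, 0], [1, 0, 0, 0.01, 0, 0, 0], [1, 0, 0, 0, 0, 0, 0], [0, 0, 0, 0, 0, 0, 0], [-0.5, 0, 0, 0, 0, 0, 0], [-1, 0, 0, 0, 0, 0, 0], [-1, 0, 0, 0, 0, 0, 0], [-1, 0, 0, 0, 0, 0, 0], [-1, 0, 0, 0, 0, 0, 0], [-1, 0, 0, 0, 0, 0, 0], [-1, 0, 0, 0, 0, 0, 0]],
  ],
  force=15,
)

```text
clock: 4.17
eef_pos: [0.5732, -0.1979, 0.1196]
tcp_rot: [1.745, 2.612, 0.0]
contact_force: [-0.6, 1.2, -0.6]
gripper_width: 0.044
```

```bash
python3 rel.py
```

```text
4.1667 [ 0.5732 -0.1979  0.1196] x ang 112.5 z [ 0. -0. -1.] to axis z.118 (tool) [ 0.0005 -0.0001  0.0016] [-0.61  1.22 -0.61] [-0.03  0.06  0.01] 0.04396147580432899 [-0.52  0.26  1.75  0.    1.14 -0.91]
```

Still closing.

move_arm(
  moves=[
    [[-1, 0, 0, 0, 0, 0, 0], [-1, 0, 0, 0, 0, 0, 0], [-1, 0, 0, 0, 0, 0, 0], [-1, 0, 0, 0, 0, 0, 0], [-1, 0, 0, 0, 0, 0, 0], [-1, 0, 0, 0, 0, 0, 0], [-1, 0, 0, 0, 0, 0, 0], [-1, 0, 0, 0, 0, 0, 0]],
  ],
)

```text
clock: 4.83
eef_pos: [0.5735, -0.198, 0.12]
tcp_rot: [1.745, 2.612, 0.0]
contact_force: [-1.3, 1.3, 3.8]
gripper_width: 0.0122
```

```bash
python3 rel.py
```

```text
4.8333 [ 0.5735 -0.198   0.12  ] x ang 112.5 z [ 0.001 -0.    -1.   ] to axis z.118 (tool) [ 0.0007 -0.0003  0.002 ] [-1.26  1.29  3.85] [ 0.1   0.16 -0.  ] 0.012180512164405247 [-0.52  0.26  1.74 -0.    1.14 -0.91]
```

move_arm(
  moves=[
    [[-1, 0, 0, 0, 0, 0, -0.06], [-1, 0, 0, 0, 0, 0, -0.06], [-1, 0, 0, 0, 0, 0, -0.06], [-1, 0, 0, 0, 0, 0, -0.06], [-1, 0, 0, 0, 0, 0, -0.06], [-1, 0, 0, 0, 0, 0, -0.06], [-1, 0, 0, 0, 0, 0, -0.06], [-1, 0, 0, 0, 0, 0, -0.06], [-1, 0, 0, 0, 0, 0, -0.06], [-1, 0, 0, 0, 0, 0, -0.06], [-1, 0, 0, 0, 0, 0, -0.06], [-1, 0, 0, 0, 0, 0, -0.06], [-1, 0, 0, 0, 0, 0, -0.06], [-1, 0, 0, 0, 0, 0, -0.06], [-1, 0, 0, 0, 0, 0, -0.06], [-1, 0, 0, 0, 0, 0, -0.06], [-1, 0, 0, 0, 0, 0, -0.05], [-1, 0, 0, 0, 0, 0, 0], [-1, 0, 0, 0, 0, 0, 0], [-1, 0, 0, 0, 0, 0, 0]],
  ],
)

```text
clock: 6.5
eef_pos: [0.5743, -0.197, 0.12]
tcp_rot: [0.264, 3.128, 0.003]
contact_force: [2.9, 3.8, 3.2]
gripper_width: 0.0115
```

```bash
python3 rel.py
```

```text
6.5 [ 0.5743 -0.197   0.12  ] x ang 170.3 z [ 0.003  0.001 -1.   ] to axis z.118 (tool) [ 0.0011 -0.0008  0.002 ] [2.93 3.76 3.2 ] [ 0.91 -0.5   0.11] 0.011512596660953913 [-0.52  0.26  1.74  0.    1.14 -1.92]
```

move_arm(
  moves=[
    [[1, 0, 0, 0, 0, 0, 0], [1, 0, 0, 0, 0, 0, 0], [1, 0, 0, 0, 0, 0, 0], [1, 0, 0, 0, 0, 0, 0], [1, 0, 0, 0, 0, 0, 0], [1, 0, 0, 0, 0, 0, 0], [1, 0, 0, 0, 0, 0, 0], [1, 0, 0, 0, 0, 0, 0], [1, 0, 0, -0.02, 0, 0, 0], [1, 0, 0, -0.03, 0, 0, 0], [1, 0, 0, -0.04, 0, 0, 0], [1, 0, 0, -0.04, 0, 0, 0]],
  ],
)

```text
clock: 7.5
eef_pos: [0.5724, -0.1974, 0.2499]
tcp_rot: [-0.263, -3.128, -0.002]
contact_force: [1.6, -0.7, 0.0]
gripper_width: 0.088
```

move_arm(
  moves=[
    [[1, 0, 0.04, 0, 0, 0, 0], [1, 0, 0.04, 0, 0, 0, 0], [1, 0, 0.04, 0, 0, 0, 0], [1, 0, 0.04, 0, 0, 0, 0], [1, 0, 0.04, 0, 0, 0, 0], [1, 0, 0.04, 0, 0, 0, 0], [1, 0, 0.04, 0, 0, 0, 0], [1, 0, 0.04, 0, 0, 0, 0], [1, 0, 0.04, 0, 0, 0, 0], [1, 0, 0.04, 0, 0, 0, 0], [1, 0, 0.04, 0, 0, 0, 0], [1, 0, 0, 0, 0, 0, 0], [1, 0, 0, 0, 0, 0, 0], [1, 0, 0, 0, 0, 0, 0]],
  ],
)

```text
clock: 8.67
eef_pos: [0.6466, 0.2356, 0.2491]
tcp_rot: [-0.263, -3.13, 0.001]
contact_force: [0.2, -0.3, 0.2]
gripper_width: 0.0941
```

```bash
python3 rel.py; python3 meas.py b; python3 -c "
from h import *
im=save('scene','s3'); cv2.imwrite('pics/s3_c.png',cv2.resize(im[130:370,170:410],None,fx=2.5,fy=2.5)[:,:,::-1])"
```

```text
8.6667 [0.6466 0.2356 0.2491] x ang 170.4 z [-0.001 -0.001 -1.   ] to axis z.118 (tool) [ 2.000e-04 -4.392e-01  1.314e-01] [ 0.18 -0.31  0.2 ] [-0.01 -0.02 -0.01] 0.09412971314312969 [ 0.19  0.31  1.43 -0.    1.4  -1.22]
green n 290 [ 0.5687 -0.1952] dir deg -9.3 span 0.0564
orange n 107 [ 0.6253 -0.206 ]
[0.6466 0.2349 0.2493] [[-0.986, 0.168, -0.0], [0.168, 0.986, -0.0], [0.0, -0.001, -1.0]] 8.7167 0.09435207911259702 [ 0.184  0.314  1.428 -0.     1.4   -1.218]
```

View pics/b_c.png

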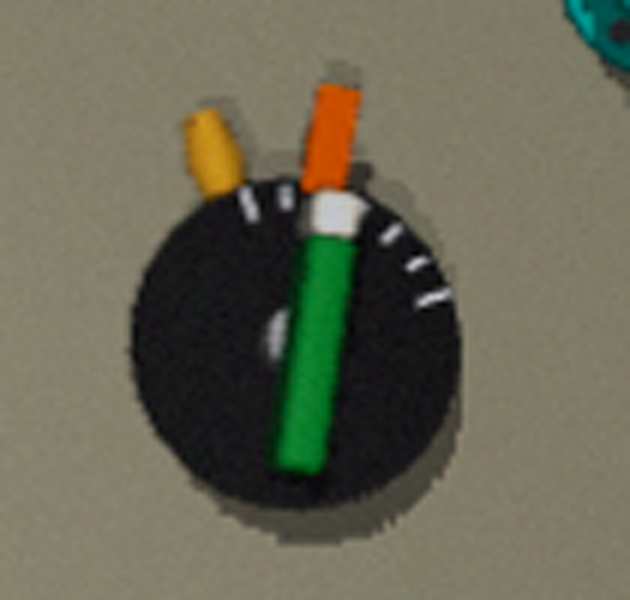

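View pics/s3_c.png

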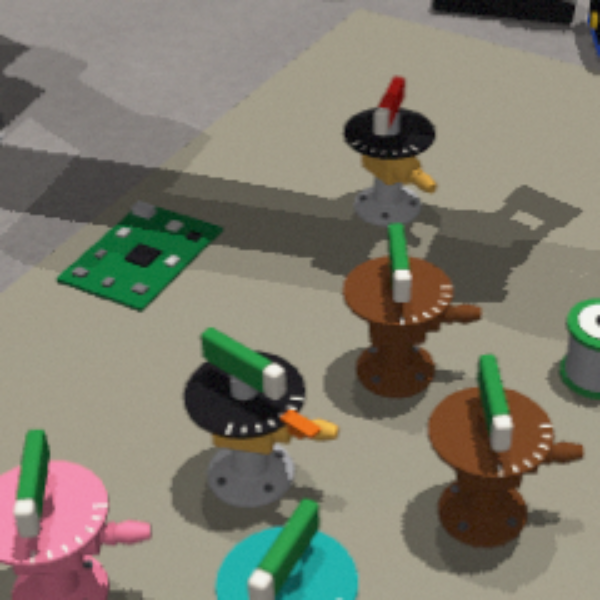

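The wing (white end at crop (338,213)) lines up with the orange mark (332,140). The red handle sits at the same scene-crop place as before, around (395,105), and the arm is clear of everything.

```bash
python3 -c "
from station import bot
print(bot.close_job())"
```

```text
the job is handed in; nothing more can be done
None
```

I gripped the green wing of the black-dial brass tap, the only tap with the orange mark. I turned it about 58° anticlockwise, let go, moved the arm clear and handed the job in at about 9 s; no verdict was reported.

- **Pointer:** the last top picture puts the handle at -9.3° and the mark at about -9.3°, with perhaps a few degrees of error, so well inside the 10° limit.
- **Red tap:** the scene pictures before and after the turn show its handle in the same place, judged by eye only. The arm never touched it.
- **Contact:** the gripper was open and clear of everything, and the force reading was close to zero.

No check failed. The two cameras put the tap up to about 15 mm apart at first, because the masks cover the wing's sides as well. I used the top view, and the grip confirmed it: the jaws closed to 12.2 mm on the 12 mm bar.

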